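# Clear the microscope stage and slide the board carrier under the lens

## Task

The orange scraper left on the microscope stage is in the way: park it in its yellow guard, blade fully home in the slot and handle lying on the ledge. Then set the board carrier, red handle towards the robot, between the stage's guide rails and slide it under the ring light until it is fully home against the red end stop. Keep the carrier roughly level, do not knock the microscope head, and leave the can, bottle, tin and phone where they stand.

Things in the scene. Friction and masses are not known exactly. Their poses are not given: they have to be found in the camera images.
- stage: Fixed grey microscope stage: plate 6 mm thick on the table. Origin on the table exactly under the lens axis; x is the direction in which the carrier slides in (away from the robot), z up. Plate spans x -155..70, y +-65 mm. Two aluminium guide rails along x, inner faces at y = +-40 mm, x -45..49 mm, 7 mm high above the plate, with lead-ins flaring to about y = +-50 mm at x = -65 mm.
- target (a point): Point on the top face of the stage exactly under the lens axis (6 mm above the table).
- stop (a point): Middle of the face of the red end stop that lies across the far end of the rails, 7 mm high above the plate: stage frame (41, 0, 9.5) mm.
- column (a point): Foot of the microscope's round column, stage frame (85, 95, 0) mm. Column 13 mm radius, 366 mm tall, foot 24 mm radius. From it a boom of 14 mm radius (axis 265 mm above the table plus the focus height, see head) runs to the head.
- head: Microscope head over the stage, not to be knocked; reach in under it with the tool tilted. Its frame lies on the lens axis at the focus height F (0 to 30 mm above the table, stiff, leave as it is). White ring light, 52 mm radius, 22 mm thick, underside 104 mm above this frame; above it a black barrel of 30 mm radius, then from 216 mm a grey camera box 70 x 70 x 85 mm. Moves only up and down.
- lens (a point): Centre of the underside of the ring light.
- carrier: Loose board carrier, about 0.3 kg: aluminium plate 115 x 75 x 8 mm with a green circuit board clamped on it (up to 14 mm above the underside). Origin at the underside beneath the board's centre; x forward (goes in first), z up. Plate spans x -75..40, y +-37.5 mm. Starts flat on the table. When home its origin lies within 1 mm of under the lens axis lengthwise.
- carrier_grip (a point): Grip point inside the carrier's red upright handle fin: carrier frame (-62, 0, 34) mm. The fin is 26 mm long in x, 14 mm thick in y, and rises from 8 to 50 mm above the underside, centred at x = -62 mm.
- scraper: Loose scraper, about 0.09 kg: orange handle 90 x 22 x 22 mm, steel blade 60 mm long, 40 wide, 3 thick, midway up the handle (9.5 to 12.5 mm above its underside). Origin at the underside of the handle's middle; x towards the blade; handle spans x -45..45, blade 45..105 mm. Starts lying on the stage plate, blade under the ring light.
- scraper_tip (a point): Middle of the blade's end edge: scraper frame (105, 0, 11) mm.
- dock: Fixed blade guard. Grey ledge slab 175 x 75 mm, 12 mm high, spanning x -85..90 mm; origin on the table. On its far part, x 20..85 mm, a yellow guard with clear roof (top 34 mm above the table) holds the blade; the handle lies on the ledge. Home: the handle's shoulder meets the guard's face, scraper origin at dock (-25, 0, 12) mm, x axes alike.
- dock_mouth (a point): Centre of the slot's mouth, dock frame (20, 0, 23) mm. The horizontal slot looks to the dock's -x (towards the robot), is 48 mm wide, 10 mm high (18 to 28 mm above the table) and 62 mm deep; the blade goes in along +x.
- spray_can: Bystander: yellow spray can, radius 28 mm, 190 mm tall, origin at its foot.
- flux_bottle: Bystander: white bottle with red cap, radius 22 mm, 100 mm tall, origin at its foot.
- tin: Bystander: flat steel tin, radius 30 mm, 28 mm tall, origin at its foot.
- phone: Bystander: black phone lying flat, 72 x 150 x 9 mm (x, y, z), origin at the middle of its underside.

How it is judged:
By the outcome, as a careful person would: the job done as asked, in the order asked, and still so for the second after the job is handed in, with the robot touching nothing.
It also fails if it takes over 61 s, if anything falls off the work surface, if the arm or the gripper's body presses on something with over 40 N, if the wrist force passes 120 N, or if a joint passes its speed limit or range.

## Robot

A 6-joint arm with a two-finger parallel gripper is mounted at the origin on the work surface. World frame = base frame: x ahead of the robot, y to its left, z up, the work surface at z = 0. Lengths are in m, angles in rad, forces in N, time in s.
With the tool pointing down it reaches from about 0.275 to 0.825 m from the base axis. Payload 4.9 kg.
Tool frame: the origin (TCP) lies midway between the tips of the shut fingers; the grasp point (between the pads) lies 19 mm behind it; z points along the fingers, y is the line along which they close (so a half turn about z gives the same grasp; the last joint's range is limited). The gripper opens to 85 mm and grips with 20 to 120 N. Pads are 22 mm wide; open, the fingers measure 114 mm over their backs; the gripper's body (76 mm by 85 mm) begins 54 mm behind the grasp point. The pads swing forward as they close: fully open they stand 13 mm farther back than shut.
Start: joints at [0.969, 0.326, -0.193, 1.052, 0, 1.437], TCP at [0.248, 0.491, 0.231] pointing down, gripper open.
Joint ranges: [-2.65, 2.65], [-0.97, 1.79], [-1.3, 1.35], [-1.93, 2.1], [-1.47, 1.37], [-3.14, 3.14]. Speed limits (rad/s): [2.57, 2.57, 3.14, 3.14, 3.14, 3.14].

## Interface

Orientations are given as a unit quaternion [x, y, z, w].
In Python, from bench import env gives the robot as it stands. The module is installed in compiled form; this text tells all that it offers. Calls block until the motion is done:
- env.move_ptp(position, orientation): joint-space move of the TCP to a pose.
- env.line_to(position, ori=None, v=0.15, max_force=None): straight line of the TCP; ori=None keeps the orientation; v is the mean speed in m/s. With max_force (N) it stops when the force on the tool has changed by that much, and returns True; else False.
- env.move_j(angles): joint-space move.
- env.set_gripper(opening, grasp_force=None): opening from 0.0 (shut) to 1.0 (fully open); grasp_force is the grip in N (None keeps the last); returns when the fingers have stopped.
- env.sleep(seconds).
- env.solve_ik(position, orientation): joint angles nearest the present ones, or None.
- env.get_obs(): the state.
- env.get_image(name): name is "scene" or "top" or "wrist"; returns the picture (384x512x3 uint8, blue, green, red); there is no depth.
- env.calibration(name): a dict with "mtx" (3x3 intrinsics, pixels), "R" (3x3) and "t" (3): a world point X has camera coordinates R X + t; the wrist camera has in their place "T_tool_cam" (4x4, takes a point from camera to tool coordinates, whose origin is the TCP and whose axes are the flange's). Camera axes: x right, y down, z forward; pixel columns grow to the right and rows downward; lengths in m; the calibration is good to about 2 mm. A picture is of the moment at which its call begins: read the wrist's pose just before it. calibration takes no time and is no camera call.
A pose or a line that the arm cannot do raises env.IKError and nothing moves.
- env.finish_job(): hands the job in; it is judged then, once.
Trained networks look in the newest picture that a camera, given by its name, has taken for a name from the list of things; names that differ only in an ending like _2 or _b are one class to them, and where a whole thing is asked for, a point or a joint stands for the part that bears it (a point fixed in the world has none). Each returns a list of dicts, best first, with "confidence" (0 to 1); they miss things now and then, are a little off and sometimes report something else, mostly with a low value. They report only what shows in the picture. A call takes as long as a camera call.
- env.boxes_of(camera, thing): "point" ([x, y, z] in m, in world coordinates, good to about 4 mm: the middle of the surface that is visible of it).
- env.spot_point(camera, thing): "point" ([x, y, z] in m, in world coordinates, good to about 4 mm: a listed point, or the origin of a listed thing).
The state is a dict: "time": time; "q": joint angles; "joint_velocities": joint speeds; "joint_efforts": joint torques, N m; "eef_pos": TCP position; "ee_rot": TCP orientation; "force": force on the tool from outside, world axes, zero at the start; "moment": the same for the moment, N m; "finger_gap": opening from 0.0 (shut) to 1.0 (fully open); "gripper_force": force on a finger pad.
Only numpy, scipy, OpenCV 4.12 (cv2) and the standard library are available. Lean on these libraries where they do the work, as an engineer would, in place of code of your own. Each camera call takes 0.05 s, during which the arm holds its last target. There are 200 camera calls.

## Working session

There is one attempt and no reset: what is moved stays moved. The work goes in short steps, each a Python script; the robot and the scene stay as the last script left them, time stands still between calls to the robot, and variables do not carry over. Pictures are saved under pics/ and viewed, at most 13 in all, crops included, and the job is handed in when it is done.

```bash
mkdir -p pics; python3 - <<'E'
from bench import env
import cv2,numpy as np
np.set_printoptions(precision=4,suppress=True)
for c in ("scene","top"):
    im=env.get_image(c); cv2.imwrite(f"pics/{c}0.png",im)
    for n in ["stage","target","stop","column","lens","carrier","carrier_grip","scraper","scraper_tip","dock","dock_mouth","spray_can","flux_bottle","tin","phone","head"]:
        r=env.spot_point(c,n)
        print(c,n,[(np.round(d["point"],4).tolist(),round(d["confidence"],2)) for d in r[:2]])
print(env.get_obs()["time"])
a,b=[cv2.imread(f"pics/{c}0.png") for c in("scene","top")]
E
```

```text
scene stage [([0.6656, -0.0181, 0.0015], 0.7)]
scene target [([0.6604, -0.0186, 0.0058], 0.87)]
scene stop [([0.7007, -0.0124, 0.009], 0.72)]
scene column [([0.7425, 0.0818, -0.0018], 0.56)]
scene lens [([0.6635, -0.0201, 0.1112], 0.64)]
scene carrier [([0.5475, -0.2544, -0.0042], 0.9), ([0.661, -0.0179, 0.0033], 0.66)]
scene carrier_grip [([0.492, -0.2572, 0.0305], 0.64)]
scene scraper [([0.5769, -0.0162, 0.0018], 0.8)]
scene scraper_tip [([0.6833, -0.0083, 0.0181], 0.74), ([0.6608, -0.0204, 0.0045], 0.68)]
scene dock [([0.5583, 0.2931, 0.0013], 0.6)]
scene dock_mouth [([0.5765, 0.2931, 0.0234], 0.68), ([0.6607, -0.023, 0.1088], 0.21)]
scene spray_can [([0.6631, -0.0209, 0.0093], 0.44)]
scene flux_bottle [([0.731, 0.2472, 0.0002], 0.89)]
scene tin [([0.3673, -0.192, -0.0001], 0.92), ([0.6621, -0.0221, 0.0066], 0.35)]
scene phone [([0.3616, 0.171, -0.0008], 0.57)]
scene head [([0.6605, -0.0208, 0.0053], 0.63)]
top stage [([0.662, -0.0181, 0.0029], 0.61), ([0.3695, -0.1966, 0.0003], 0.41)]
top target [([0.6599, -0.02, 0.0063], 0.59)]
top stop [([0.6613, -0.0182, 0.111], 0.38)]
top column [([0.743, 0.0781, -0.0008], 0.64)]
top lens [([0.5776, -0.0177, 0.0067], 0.69), ([0.6602, -0.0192, 0.1111], 0.56)]
top carrier [([0.5533, -0.2548, -0.004], 0.92)]
top carrier_grip [([0.4891, -0.2566, 0.0345], 0.75), ([0.5539, -0.2559, -0.0035], 0.52)]
top scraper [([0.5765, -0.019, 0.0067], 0.71)]
top scraper_tip [([0.7351, 0.2496, -0.0013], 0.34)]
top dock [([0.5535, 0.2905, 0.0004], 0.92)]
top dock_mouth [([0.5781, 0.2936, 0.023], 0.79), ([0.7311, 0.2495, 0.0012], 0.72)]
top spray_can [([0.7115, -0.2421, 0.0015], 0.73)]
top flux_bottle [([0.7326, 0.2499, 0.0012], 0.9), ([0.3678, -0.1963, 0.0017], 0.25)]
top tin [([0.3663, -0.1947, 0.0031], 0.91)]
top phone [([0.3635, 0.1759, 0.0004], 0.69)]
top head [([0.6585, -0.0175, 0.0117], 0.63)]
1.7
```

View pics/scene0.png

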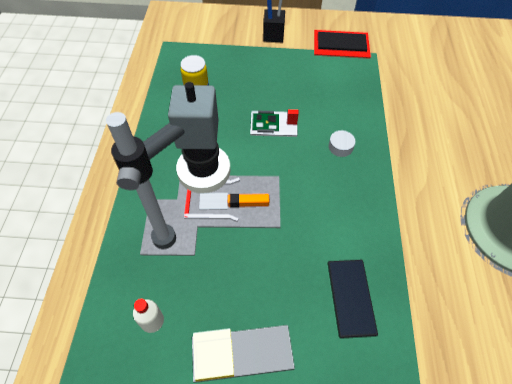

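View pics/top0.png

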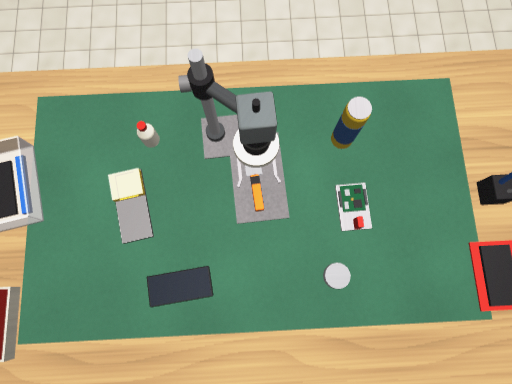

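```bash
cat > h.py <<'E'
from bench import env
import cv2,numpy as np
from scipy.spatial.transform import Rotation as R
np.set_printoptions(precision=4,suppress=True)
def ori(yaw,tilt=0,flip=1):
    """tool down, closing along y of a frame with given yaw; tilt: fingers lean towards +x of that frame"""
    z=np.array([np.sin(tilt),0,-np.cos(tilt)]); y=np.array([0,-flip,0.]); x=np.cross(y,z)
    return (R.from_euler('z',yaw)*R.from_matrix(np.c_[x,y,z])).as_quat()
def campose(c):
    k=env.calibration(c)
    if c=="wrist":
        o=env.get_obs(); T=np.eye(4); T[:3,:3]=R.from_quat(o["ee_rot"]).as_matrix(); T[:3,3]=o["eef_pos"]
        T=T@np.array(k["T_tool_cam"]); return np.array(k["mtx"]),T[:3,:3],T[:3,3]
    Rm=np.array(k["R"]); return np.array(k["mtx"]),Rm.T,-Rm.T@np.array(k["t"])
def back(P,uv,z):
    K,Rw,C=P; uv=np.atleast_2d(uv).astype(float)
    d=(Rw@np.linalg.inv(K)@np.c_[uv,np.ones(len(uv))].T).T
    return C+d*((z-C[2])/d[:,2])[:,None]
def shot(name):
    P=campose("wrist"); im=env.get_image("wrist"); cv2.imwrite(f"pics/{name}.png",im)
    np.savez(f"pics/{name}.npz",K=P[0],R=P[1],C=P[2]); return P,im
def load(name):
    f=np.load(f"pics/{name}.npz"); return (f["K"],f["R"],f["C"]),cv2.imread(f"pics/{name}.png")
E
python3 - <<'E'
from h import *
k=env.calibration("wrist"); print(k["mtx"],k["T_tool_cam"]); print(R.from_quat(env.get_obs()["ee_rot"]).as_matrix())
for f in(1,-1):
    for p in ([.5,.29,.25],[.46,-.02,.25],[.45,-.256,.25]):
        print(f,p,env.solve_ik(p,ori(0,0,f)),env.solve_ik([p[0],p[1],.06],ori(0,.7,f)))
print(env.solve_ik([.61,-.02,.04],ori(0,.7,1)))
E
```

```text
[[306.0974   0.     255.0185]
 [  0.     306.0974 193.6369]
 [  0.       0.       1.    ]] [[-0.001  -0.9527 -0.3038  0.077 ]
 [ 1.     -0.0011  0.0002 -0.0009]
 [-0.0006 -0.3038  0.9527 -0.1429]
 [ 0.      0.      0.      1.    ]]
[[-0.8926  0.4509  0.    ]
 [ 0.4509  0.8926  0.    ]
 [-0.      0.     -1.    ]]
1 [0.5, 0.29, 0.25] [ 0.3979  0.3673 -0.0841  1.1193  0.     -2.7437] [ 0.5852  0.4278 -0.9818 -0.451  -0.3638 -2.6725]
1 [0.46, -0.02, 0.25] [-0.204   0.1468 -0.3795  1.0445  0.      2.9376] None
1 [0.45, -0.256, 0.25] [-0.6599  0.2542 -0.2433  1.0733  0.      2.4817] [-0.9939  0.3583 -1.0748 -0.2929  0.5704  2.2758]
-1 [0.5, 0.29, 0.25] [ 0.3979  0.3673 -0.0841  1.1193  0.      0.3979] [ 0.5852  0.4278 -0.9818 -0.451  -0.3638  0.4691]
-1 [0.46, -0.02, 0.25] [-0.204   0.1468 -0.3795  1.0445  0.     -0.204 ] None
-1 [0.45, -0.256, 0.25] [-0.6599  0.2542 -0.2433  1.0733  0.     -0.6599] [-0.9939  0.3583 -1.0748 -0.2929  0.5704 -0.8658]
[-0.2266  0.4879 -1.0258 -0.6302  0.1452  2.9671]
```

```bash
python3 - <<'E'
from h import *
env.move_ptp([.5,.27,.2],ori(0,0,-1)); shot("dock1")
print([env.spot_point("wrist",n)[:1] for n in("dock","dock_mouth")])
env.move_ptp([.47,-.02,.2],ori(0,0,-1)); shot("stage1")
print([env.spot_point("wrist",n)[:1] for n in("target","stop","scraper","scraper_tip","lens","carrier","carrier_grip")])
print(env.get_obs()["time"],env.get_obs()["eef_pos"])
a=cv2.imread("pics/dock1.png");b=cv2.imread("pics/stage1.png")
E
```

```text
[[{'point': [0.5579, 0.2841, -0.0019], 'confidence': 0.83}], [{'point': [0.5766, 0.2988, 0.024], 'confidence': 0.77}]]
[[{'point': [0.6607, -0.0192, 0.011], 'confidence': 0.9}], [{'point': [0.705, -0.0174, 0.0115], 'confidence': 0.74}], [{'point': [0.5776, -0.0175, 0.0019], 'confidence': 0.93}], [{'point': [0.6826, -0.0067, 0.0194], 'confidence': 0.81}], [], [{'point': [0.5481, -0.2531, -0.0008], 'confidence': 0.84}], [{'point': [0.4901, -0.251, 0.0342], 'confidence': 0.78}]]
4.65 [ 0.4701 -0.0195  0.1999]
```

View pics/dock1.png

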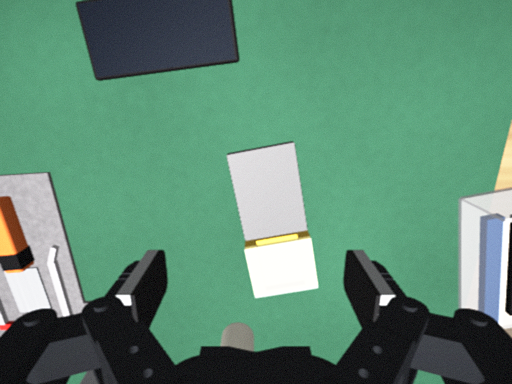

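View pics/stage1.png

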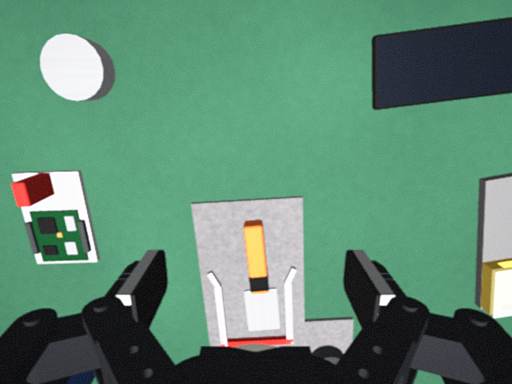

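```bash
cat >> h.py <<'E'
def rect(P,mask,z,roi):
    """largest blob of mask inside roi (x0,y0,x1,y1), on plane z -> centre, size, yaw of long side (deg), corners"""
    m=np.zeros_like(mask); x0,y0,x1,y1=roi; m[y0:y1,x0:x1]=mask[y0:y1,x0:x1]
    m=cv2.morphologyEx(m,cv2.MORPH_OPEN,np.ones((3,3)))
    c=max(cv2.findContours(m,0,1)[0],key=cv2.contourArea)[:,0]
    w=back(P,c,z)[:,:2]
    r=cv2.minAreaRect((w*1000).astype(np.float32)); return np.array(r[0]),np.array(r[1]),r[2],cv2.boxPoints(r)
E
python3 - <<'E'
from h import *
def hsv(im): return cv2.cvtColor(im,cv2.COLOR_BGR2HSV)
P,im=load("dock1"); H=hsv(im)
m=((H[...,1]<35)&(H[...,2]>110)).astype(np.uint8)*255
print("slab",rect(P,m,.012,(200,120,340,236)))
print("slab+guard",rect(P,((H[...,1]<60)&(H[...,2]>110)).astype(np.uint8)*255,.034,(200,246,340,310)))
print("slab hand",back(P,[(228,154),(294,142),(306,234),(242,240)],.012)[:,:2]*1e3)
P,im=load("stage1"); H=hsv(im)
print(H[225:290:8,256].tolist(), H[240,240:275:2].tolist())
m=((H[...,0]<22)&(H[...,1]>120)).astype(np.uint8)*255
print("handle",rect(P,m&((H[...,2]>200)*255).astype(np.uint8),.028,(235,205,280,281)),rect(P,m,.028,(235,205,280,281)))
print("blade",rect(P,((H[...,1]<40)&(H[...,2]>200)).astype(np.uint8)*255,.0185,(238,285,284,332)))
print("stage hand",back(P,[(192,204),(301,198),(215,343),(305,318)],.006)[:,:2]*1e3)
print("stop",rect(P,(((H[...,0]<8)|(H[...,0]>172))&(H[...,1]>120)).astype(np.uint8)*255,.013,(205,330,310,352)))
s=np.hstack([cv2.resize(im[190:360,180:330],None,fx=3.5,fy=3.5,interpolation=cv2.INTER_CUBIC)]);cv2.imwrite("pics/z1.png",s); print(s.shape)
E
```

```text
slab (array([527.4695, 284.418 ]), array([105.2277,  75.1232]), 10.682212829589844, array([[468.8049, 311.5761],
       [482.7299, 237.7547],
       [586.134 , 257.2599],
       [572.2091, 331.0813]], dtype=float32))
slab+guard (array([611.6331, 300.1983]), array([66.7249, 77.3983]), 10.502327919006348, array([[571.7756, 332.168 ],
       [585.8834, 256.0664],
       [651.4905, 268.2287],
       [637.3827, 344.3303]], dtype=float32))
slab hand [[482.3673 240.2151]
 [469.3788 311.6793]
 [578.0193 330.0635]
 [585.7918 254.0944]]
[[9, 198, 211], [23, 139, 255], [24, 139, 255], [23, 146, 255], [23, 139, 255], [23, 142, 255], [23, 140, 255], [150, 11, 48], [105, 45, 45]] [[138, 6, 205], [120, 8, 202], [7, 79, 237], [21, 150, 255], [24, 137, 255], [24, 137, 255], [24, 140, 255], [24, 138, 255], [23, 141, 255], [23, 143, 255], [23, 138, 255], [17, 168, 255], [3, 54, 206], [129, 9, 208], [143, 5, 203], [140, 4, 201], [165, 7, 205], [150, 5, 198]]
handle (array([532.1707, -15.8375]), array([6.7304, 3.6499]), 89.97077941894531, array([[530.344 , -19.2017],
       [533.9939, -19.2036],
       [533.9973, -12.4732],
       [530.3474, -12.4713]], dtype=float32)) (array([529.1518, -22.5581]), array([20.1747,  9.6807]), 89.9707260131836, array([[524.3063, -32.6429],
       [533.9871, -32.6479],
       [533.9973, -12.4732],
       [524.3165, -12.4683]], dtype=float32))
blade (array([649.879 , -13.9436]), array([69.2641, 58.1099]), 1.5912209749221802, array([[614.4534,  14.1385],
       [616.0671, -43.9491],
       [685.3045, -42.0257],
       [683.6909,  16.0618]], dtype=float32))
stage hand [[513.2765 -93.9093]
 [505.933   33.134 ]
 [715.3388 -75.0969]
 [674.1322  46.1362]]
stop (array([705.7354, -16.1058]), array([13.9384, 82.5087]), 4.650932312011719, array([[695.444 ,  24.4476],
       [702.1342, -57.7895],
       [716.0267, -56.6593],
       [709.3365,  25.5778]], dtype=float32))
(595, 525, 3)
```

View pics/z1.png

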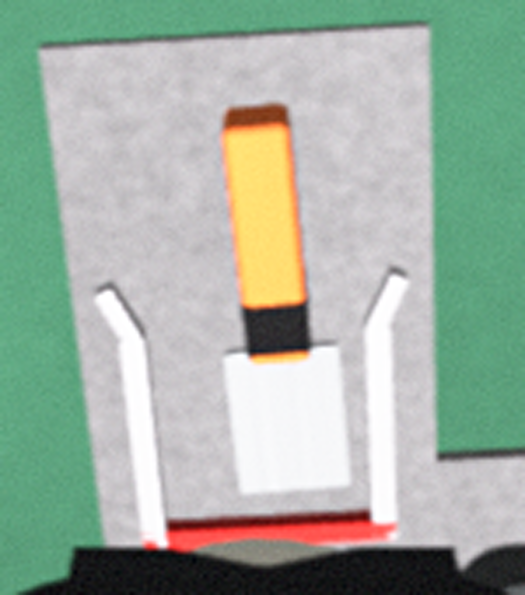

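```bash
python3 - <<'E'
from h import *
P,im=load("stage1"); c=lambda L:np.array(L)/3.5+[180-.36,190-.36]
def ang(a,b): d=b-a; return np.degrees(np.arctan2(d[1],d[0]))
h=back(P,c([(223,127),(289,123),(308,356),(248,360)]),.028)[:,:2]*1e3
print("handle",h,h.mean(0),ang(h[0]+h[1],h[2]+h[3]),np.linalg.norm(h[0]+h[1]-h[2]-h[3])/2)
b=back(P,c([(241,493),(350,486)]),.0185)[:,:2]*1e3; print("tip",b.mean(0),b)
r=back(P,c([(145,340),(165,525),(365,330),(372,520)]),.013)[:,:2]*1e3
print("rails",r,ang(r[0],r[1]),ang(r[2],r[3]))
s=back(P,c([(40,46),(428,25)]),.006)[:,:2]*1e3
print("stage near",s.mean(0),s,ang(s[0],s[1])-90)
E
```

```text
handle [[531.4606 -33.3421]
 [530.0842 -12.264 ]
 [617.0325  -5.1139]
 [618.6268 -25.7525]] [574.301  -19.1181] 4.8388232428698075 87.3686608464364
tip [681.6524  -8.581 ] [[683.2206 -28.7693]
 [680.0842  11.6072]]
rails [[620.9606 -62.8597]
 [703.0739 -58.0074]
 [616.8657  15.8472]
 [700.7926  20.9234]] 3.381833877152878 3.461228545024994
stage near [508.1064 -30.3807] [[511.7685 -94.9014]
 [504.4443  34.14  ]] 3.2485637269000733
```

```bash
cat >> h.py <<'E'
ST=(np.array([.6615,-.0208]),np.radians(3.4)); DK=(np.array([.5592,.2904]),np.radians(10.6)); SC=(np.array([.5762,-.0186]),np.radians(5.2))
def at(F,x,y,z):
    c,s=np.cos(F[1]),np.sin(F[1]); return [F[0][0]+c*x-s*y,F[0][1]+s*x+c*y,z]
def st(msg=""):
    o=env.get_obs(); print(msg,"t",round(o["time"],2),"p",o["eef_pos"],"F",np.round(o["force"],1),"gap",round(o["finger_gap"],3),"gf",round(o["gripper_force"],1))
E
python3 - <<'E'
from h import *
o=ori(SC[1],0,-1)
env.set_gripper(.6)
env.move_ptp(at(SC,-28,0,.06) if 0 else at(SC,-.028,0,.06),o); st("above")
print(env.line_to(at(SC,-.028,0,.008),v=.08,max_force=12)); st("down")
env.set_gripper(0,60); st("closed")
env.line_to(at(SC,-.028,0,.035),v=.08); st("lift")
env.line_to(at(SC,-.16,0,.05),v=.15); st("back")
cv2.imwrite("pics/held.png",np.hstack([env.get_image("wrist")[150:384,100:412],env.get_image("scene")[100:334,100:400]]))
E
```

```text
above t 5.77 p [ 0.548  -0.0211  0.0604] F [0.9 0.1 1.1] gap 0.603 gf 0.0
False
down t 6.57 p [ 0.5487 -0.0212  0.0084] F [0.1 0.6 0.1] gap 0.602 gf 0.0
closed t 6.94 p [ 0.549  -0.0212  0.0088] F [-0.9 -0.1  5.8] gap 0.242 gf 59.3
lift t 7.43 p [ 0.5485 -0.0212  0.0352] F [ 0.6  0.8 -0.6] gap 0.242 gf 58.7
back t 8.47 p [ 0.418  -0.0333  0.0501] F [ 0.2 -0.1 -0.9] gap 0.247 gf 58.7
```

View pics/held.png

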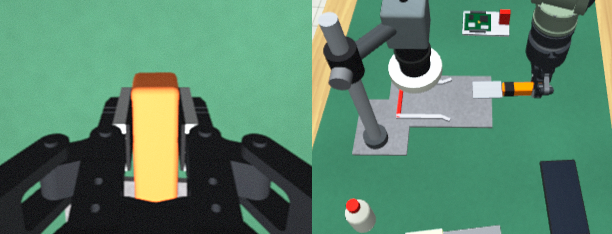

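```bash
python3 - <<'E'
from h import *
o=ori(DK[1],0,-1)
env.line_to([.41,-.03,.09],v=.2)
env.move_ptp(at(DK,-.145,0,.07),o); st("pre")
env.line_to(at(DK,-.138,0,.016),v=.1); st("low")
print(env.line_to(at(DK,-.100,0,.016),v=.05,max_force=8)); st("entered")
cv2.imwrite("pics/ins.png",np.hstack([env.get_image("top")[140:270,80:180],env.get_image("scene")[290:384,170:320][:130] if 0 else cv2.resize(env.get_image("scene")[300:384,170:320],(232,130))]).repeat(2,0).repeat(2,1))
E
```

```text
pre t 10.05 p [0.4166 0.2628 0.0695] F [ 0.   0.  -1.4] gap 0.241 gf 58.6
low t 10.74 p [0.4239 0.2648 0.0162] F [-0.1 -0.5 -0.8] gap 0.244 gf 58.6
False
entered t 11.65 p [0.4604 0.2718 0.0158] F [ 0.1  0.  -1.1] gap 0.237 gf 58.6
```

View pics/ins.png

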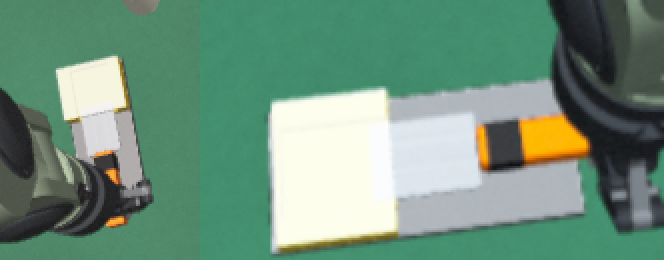

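```bash
python3 - <<'E'
from h import *
print(env.line_to(at(DK,-.060,0,.0155),v=.05,max_force=10)); st("near")
print(env.line_to(at(DK,-.046,0,.0155),v=.025,max_force=12)); st("shoulder")
p=env.get_obs()["eef_pos"]; d=np.array(p[:2])-DK[0]; print("dock x",d@[np.cos(DK[1]),np.sin(DK[1])],"y",d@[-np.sin(DK[1]),np.cos(DK[1])])
print(env.line_to([p[0],p[1],.0125],v=.02,max_force=6)); st("lowered")
E
```

```text
False
near t 12.7 p [0.4997 0.2792 0.0153] F [-1.1  0.4 -0.5] gap 0.239 gf 58.6
True
shoulder t 13.17 p [0.5076 0.2808 0.0148] F [-0.7 -0.1  4.5] gap 0.24 gf 59.4
dock x -0.05251612703646313 y 1.7596584060514497e-05
False
lowered t 13.42 p [0.5076 0.2808 0.0147] F [-6.9 -3.5 18.8] gap 0.237 gf 61.2
```

```bash
python3 - <<'E'
from h import *
def dx():
    p=env.get_obs()["eef_pos"]; d=np.array(p[:2])-DK[0]; print("dock x",d@[np.cos(DK[1]),np.sin(DK[1])])
p=env.get_obs()["eef_pos"]
env.line_to([p[0],p[1],.0153],v=.03); st("up")
print(env.line_to(at(DK,-.040,0,.0153),v=.02,max_force=22)); st("push"); dx()
env.set_gripper(.45); st("open")
p=env.get_obs()["eef_pos"]
env.line_to([p[0],p[1],.09],v=.12)
env.line_to(at(DK,-.12,0,.16),v=.25); 
P,im=shot("docked"); t=env.get_image("scene")
cv2.imwrite("pics/dockedv.png",np.hstack([im[60:330,130:420],cv2.resize(t[310:384,180:310],(474,270))]))
st()
E
```

```text
up t 13.67 p [0.5075 0.2807 0.0152] F [-0.7 -0.1  2.8] gap 0.242 gf 59.0
True
push t 14.07 p [0.5076 0.281  0.0149] F [-2.4  0.2  6.3] gap 0.244 gf 59.7
dock x -0.05248342245040115
open t 14.38 p [0.5064 0.2805 0.014 ] F [-0.6  0.   1.1] gap 0.45 gf 0.0
 t 15.8 p [0.4416 0.2682 0.1586] F [ 0.9  0.3 -0.4] gap 0.452 gf 0.0
```

View pics/dockedv.png

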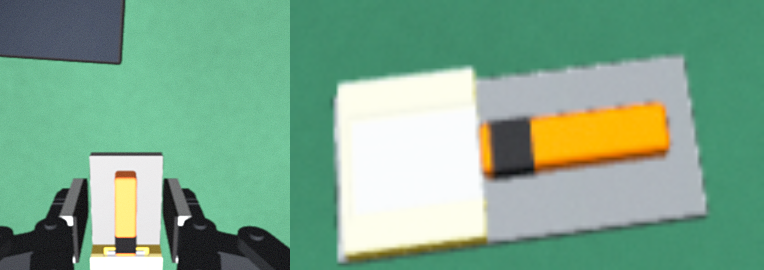

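```bash
python3 - <<'E'
from h import *
P,im=load("docked")
for c in(254,256):print([(r,im[r,c].tolist()) for r in range(208,248,2)])
env.set_gripper(.6)
env.move_ptp([.42,-.25,.2],ori(0,0,-1)); P,im=shot("car1"); st()
print([env.spot_point("wrist",n)[:1] for n in("carrier","carrier_grip")])
H=cv2.cvtColor(im,cv2.COLOR_BGR2HSV)
cv2.imwrite("pics/car1v.png",cv2.resize(im[110:330,150:370],None,fx=2.7,fy=2.7,interpolation=cv2.INTER_CUBIC))
E
```

```text
[(208, [157, 199, 117]), (210, [156, 200, 117]), (212, [108, 128, 90]), (214, [67, 64, 67]), (216, [222, 220, 222]), (218, [240, 239, 239]), (220, [240, 237, 240]), (222, [238, 237, 238]), (224, [238, 237, 238]), (226, [236, 235, 236]), (228, [240, 239, 239]), (230, [179, 190, 213]), (232, [35, 74, 152]), (234, [38, 77, 158]), (236, [34, 77, 163]), (238, [87, 174, 255]), (240, [128, 235, 255]), (242, [137, 242, 255]), (244, [138, 242, 255]), (246, [138, 242, 255])]
[(208, [158, 199, 119]), (210, [162, 203, 121]), (212, [100, 119, 80]), (214, [66, 63, 65]), (216, [224, 222, 222]), (218, [238, 236, 237]), (220, [238, 236, 238]), (222, [237, 235, 237]), (224, [238, 237, 238]), (226, [239, 237, 238]), (228, [241, 239, 239]), (230, [183, 191, 215]), (232, [32, 72, 153]), (234, [36, 76, 157]), (236, [37, 78, 166]), (238, [88, 174, 255]), (240, [127, 235, 255]), (242, [136, 241, 255]), (244, [139, 243, 255]), (246, [141, 243, 255])]
 t 18.02 p [ 0.4204 -0.2492  0.1999] F [0.8 0.4 0.6] gap 0.603 gf 0.0
[[{'point': [0.546, -0.2559, -0.0], 'confidence': 0.63}], [{'point': [0.4907, -0.2515, 0.0345], 'confidence': 0.77}]]
```

View pics/car1v.png

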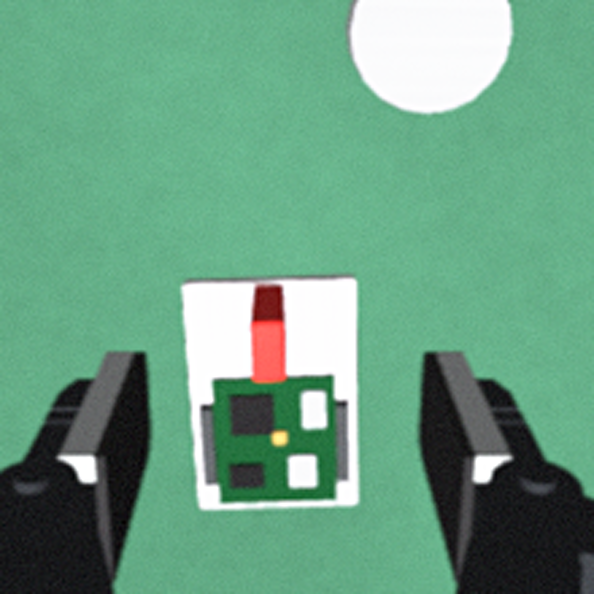

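```bash
python3 - <<'E'
from h import *
P,im=load("docked")
a=back(P,[(256,215)],.012)[0];b=back(P,[(256,230)],.012)[0];t=back(P,[(256,237.5)],.034)[0]
print("gap to slab edge (15 expected)",(b-a)*1e3,(t-a)*1e3)
P,im=load("car1"); c=lambda L:np.array(L)/2.7+[150-.3,110-.3]
k=back(P,c([(183,283),(356,278),(358,505),(202,510)]),.008)[:,:2]*1e3
f=back(P,c([(252,321),(285,320),(286,382),(254,383)]),.05)[:,:2]*1e3
print("plate",k,k.mean(0),np.linalg.norm(k-np.roll(k,1,0),axis=1)); 
for q in(k,f):
    d=q[2]+q[3]-q[0]-q[1]; e=q[1]+q[2]-q[0]-q[3]; print("yaw",np.degrees(np.arctan2(d[1],d[0])),np.degrees(np.arctan2(-e[0],e[1])))
print("fin",f,f.mean(0))
for tl in(.6,.7,.8):
  for p in([.49,-.257,.03],[.48,-.25,.12]): print(tl,p,env.solve_ik(p,ori(.06,tl,-1)))
  for x in(-.14,-.1,-.062): print(tl,x,env.solve_ik(at(ST,x,0,.03),ori(ST[1],tl,-1)))
E
```

```text
gap to slab edge (15 expected) [16.1909  3.0599  0.    ] [14.5621  2.6715 22.    ]
plate [[ 475.4656 -294.3294]
 [ 473.1465 -219.1696]
 [ 589.0273 -215.1322]
 [ 591.8028 -289.5664]] [ 532.3605 -254.5494] [116.4346  75.1956 115.9512  74.4859]
yaw 2.1703109438138206 1.9504961486355932
yaw 0.9522740207987686 1.9317532788256675
fin [[ 474.5766 -262.7943]
 [ 474.1585 -250.0542]
 [ 500.8798 -249.6455]
 [ 501.3186 -262.3143]] [ 487.7334 -256.2021]
0.6 [0.49, -0.257, 0.03] [-0.8754  0.4428 -0.935  -0.1927  0.4718 -0.8416]
0.6 [0.48, -0.25, 0.12] [-0.8834  0.2196 -0.8855  0.0838  0.4748 -0.85  ]
0.6 -0.14 [-0.3217  0.4008 -1.1413 -0.5371  0.2116 -0.3193]
0.6 -0.1 [-0.2829  0.4316 -1.0466 -0.4799  0.1907 -0.286 ]
0.6 -0.062 [-0.2527  0.464  -0.9554 -0.4258  0.1742 -0.2602]
0.7 [0.49, -0.257, 0.03] [-0.9248  0.4778 -1.0017 -0.3446  0.5666 -0.856 ]
0.7 [0.48, -0.25, 0.12] [-0.9347  0.2311 -0.9591 -0.0495  0.5707 -0.8667]
0.7 -0.14 [-0.3496  0.4768 -1.2364 -0.8004  0.2591 -0.3201]
0.7 -0.1 [-0.3053  0.4897 -1.1401 -0.7257  0.2318 -0.2841]
0.7 -0.062 [-0.2713  0.5093 -1.0484 -0.6595  0.2107 -0.2567]
0.8 [0.49, -0.257, 0.03] [-0.9737  0.5329 -1.0614 -0.5084  0.6641 -0.8636]
0.8 [0.48, -0.25, 0.12] [-0.9856  0.2608 -1.0286 -0.1952  0.6696 -0.877 ]
0.8 -0.14 None
0.8 -0.1 [-0.3287  0.5897 -1.2257 -1.0061  0.2749 -0.2774]
0.8 -0.062 [-0.2904  0.5886 -1.1325 -0.9191  0.2483 -0.2488]
```

```bash
cat >> h.py <<'E'
CA=(np.array([.5499,-.2540]),np.radians(2.0)); T=.7
GX,GZ=-.062+.019*np.sin(T), .037-.019*np.cos(T)   # TCP in carrier frame when gripping
E
python3 - <<'E'
from h import *
o=ori(CA[1],T,-1); b=.08
env.set_gripper(.5)
env.move_ptp(at(CA,GX-b*np.sin(T),0,GZ+b*np.cos(T)),o); st("pre")
print(env.line_to(at(CA,GX,0,GZ),v=.1,max_force=12)); st("at")
env.set_gripper(0,100); st("grip")
env.line_to(at(CA,GX,0,GZ+.06),v=.1); st("lift")
cv2.imwrite("pics/lift.png",np.hstack([env.get_image("scene")[60:200,220:400],env.get_image("wrist")[200:340,120:400]]).repeat(1,0))
E
```

```text
pre t 19.38 p [ 0.4492 -0.2584  0.0841] F [-0.1 -0.6  0.4] gap 0.503 gf 0.0
False
at t 20.33 p [ 0.5002 -0.2557  0.0227] F [-0.1 -0.2  0.4] gap 0.5 gf 0.0
grip t 20.71 p [ 0.5002 -0.2559  0.0232] F [-4.3  0.6  6.7] gap 0.145 gf 97.5
lift t 21.46 p [ 0.4996 -0.2554  0.0817] F [-0.2  0.7 -4.9] gap 0.152 gf 97.4
```

View pics/lift.png

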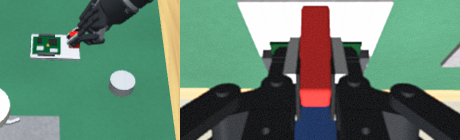

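```bash
python3 - <<'E'
from h import *
for x in(-.13,-.12,-.11,-.10,-.09,-.08):
  for z in(.006,.03,.06): print(x,z,env.solve_ik(at(ST,x+GX,0,GZ+z),ori(ST[1],T,-1)))
E
```

```text
-0.13 0.006 None
-0.13 0.03 None
-0.13 0.06 [-0.4056  0.2338 -1.285  -0.5933  0.293  -0.3663]
-0.12 0.006 None
-0.12 0.03 [-0.3901  0.3727 -1.2922 -0.7431  0.2837 -0.3535]
-0.12 0.06 [-0.3901  0.2445 -1.2631 -0.5857  0.2837 -0.3535]
-0.11 0.006 [-0.3757  0.4812 -1.285  -0.8477  0.2749 -0.3415]
-0.11 0.03 [-0.3757  0.3775 -1.2688 -0.7278  0.2749 -0.3415]
-0.11 0.06 [-0.3757  0.2551 -1.241  -0.5775  0.2749 -0.3415]
-0.1 0.006 [-0.3621  0.4816 -1.2608 -0.827   0.2667 -0.3303]
-0.1 0.03 [-0.3621  0.3828 -1.2453 -0.7126  0.2667 -0.3303]
-0.1 0.06 [-0.3621  0.2657 -1.2187 -0.5689  0.2667 -0.3303]
-0.09 0.006 [-0.3493  0.483  -1.2367 -0.8068  0.2589 -0.3198]
-0.09 0.03 [-0.3493  0.3884 -1.2219 -0.6975  0.2589 -0.3198]
-0.09 0.06 [-0.3493  0.2762 -1.1963 -0.5598  0.2589 -0.3198]
-0.08 0.006 [-0.3373  0.485  -1.2125 -0.7873  0.2515 -0.31  ]
-0.08 0.03 [-0.3373  0.3944 -1.1984 -0.6825  0.2515 -0.31  ]
-0.08 0.06 [-0.3373  0.2867 -1.1739 -0.5503  0.2515 -0.31  ]
```

```bash
python3 - <<'E'
from h import *
o=ori(ST[1],T,-1)
env.line_to(at(ST,-.108+GX,0,GZ+.06),ori=o,v=.15); st("over")
env.line_to(at(ST,-.108+GX,0,GZ+.014),v=.1); st("low")
s=env.get_image("scene"); t=env.get_image("top")
cv2.imwrite("pics/st.png",np.hstack([cv2.resize(s[150:250,160:310],None,fx=3,fy=3,interpolation=2),cv2.resize(t[120:230,210:300],(245,300),interpolation=2)]))
print(env.line_to(at(ST,-.108+GX,0,GZ+.004),v=.03,max_force=6)); st("set")
E
```

```text
over t 23.21 p [ 0.5042 -0.0307  0.0826] F [ 0.  -0.3 -4. ] gap 0.147 gf 97.4
low t 23.82 p [ 0.5041 -0.0305  0.0363] F [ 0.1 -0.4 -4.1] gap 0.151 gf 97.4
True
set t 24.25 p [ 0.5049 -0.0305  0.0292] F [-3.1 -1.   7.3] gap 0.147 gf 98.8
```

View pics/st.png

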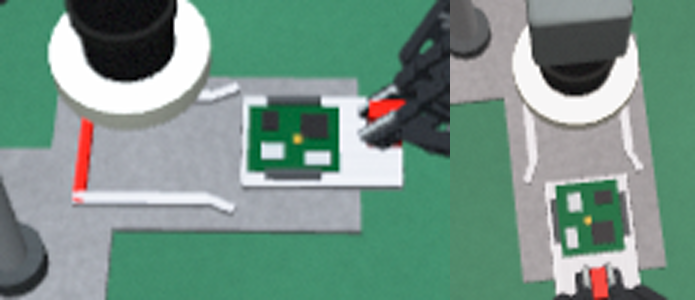

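```bash
python3 - <<'E'
from h import *
def sx():
    p=env.get_obs()["eef_pos"]; d=np.array(p[:2])-ST[0]; c,s=np.cos(ST[1]),np.sin(ST[1]); print("origin x",d@[c,s]-GX,"y",d@[-s,c])
z=.0297
print(env.line_to(at(ST,-.108+GX,0,z),v=.03)); st("rel")
print(env.line_to(at(ST,-.06+GX,0,z),v=.06,max_force=15)); st("a"); sx()
print(env.line_to(at(ST,-.008+GX,0,z),v=.06,max_force=15)); st("b"); sx()
print(env.line_to(at(ST,.006+GX,0,z),v=.025,max_force=15)); st("c"); sx()
E
```

```text
False
rel t 24.5 p [ 0.5039 -0.0301  0.0295] F [ 0.9  0.3 -4.4] gap 0.15 gf 97.5
False
a t 25.45 p [ 0.5515 -0.0271  0.0295] F [-0.8  0.4 -4.1] gap 0.146 gf 97.7
origin x -0.06044114783611379 y 0.00019609002853418565
False
b t 26.47 p [ 0.6034 -0.0241  0.0295] F [ 0.9  0.4 -4.4] gap 0.15 gf 97.7
origin x -0.00841208817245278 y 0.0001439648860796312
True
c t 26.95 p [ 0.6144 -0.0237  0.0292] F [-2.2 -1.7  2.8] gap 0.147 gf 98.5
origin x 0.0025968162052589644 y -7.751060943753163e-05
```

```bash
python3 - <<'E'
from h import *
def sx():
    p=env.get_obs()["eef_pos"]; d=np.array(p[:2])-ST[0]; c,s=np.cos(ST[1]),np.sin(ST[1]); x=d@[c,s]; print("origin x",x-GX,"y",d@[-s,c]); return x,p[2]
x,z=sx()
print(env.line_to(at(ST,x,0,z-.003),v=.02,max_force=5)); st("low"); x,z=sx()
print(env.line_to(at(ST,x+.008,0,z),v=.02,max_force=22)); st("push"); x,z=sx()
env.set_gripper(.45); st("open"); x,z=sx()
b=.09; env.line_to(at(ST,x-b*np.sin(T),0,z+b*np.cos(T)),v=.12); st("out")
env.line_to(at(ST,-.22,0,.2),v=.2) if env.solve_ik(at(ST,-.22,0,.2),ori(ST[1],T,-1)) is not None else 0
P,im=shot("fin"); s=env.get_image("scene"); t=env.get_image("top")
for n in("carrier","carrier_grip","stop","target"): print(n,[np.round(r[0]["point"],4).tolist() for c in("wrist","scene","top") if (r:=env.spot_point(c,n))])
cv2.imwrite("pics/finv.png",np.hstack([cv2.resize(s[120:260,130:310],(386,300),interpolation=2),cv2.resize(im[150:384,100:400],(385,300),interpolation=2)])); st()
E
```

```text
origin x 0.0025968162052589644 y -7.751060943753163e-05
True
low t 27.16 p [ 0.6144 -0.0237  0.0292] F [-3.   0.3  5. ] gap 0.146 gf 98.4
origin x 0.002579657983508482 y -9.748518253477292e-05
True
push t 27.41 p [ 0.6144 -0.0237  0.0291] F [-2.  -0.2  3.4] gap 0.151 gf 98.5
origin x 0.0025605431329692244 y -6.246866885259829e-05
open t 27.77 p [ 0.6126 -0.0233  0.0275] F [-0.3  0.   0.6] gap 0.452 gf 0.0
origin x 0.0007929525998573023 y 0.00037380940795514873
out t 28.68 p [ 0.5551 -0.0273  0.0964] F [ 0.5  0.1 -0.2] gap 0.451 gf 0.0
carrier [[0.6615, -0.0203, 0.0089], [0.6574, -0.0219, 0.0053], [0.6691, -0.0262, 0.0039]]
carrier_grip [[0.6038, -0.0206, 0.0404], [0.6073, -0.0287, 0.0377], [0.6035, -0.0218, 0.0403]]
stop [[0.7061, -0.0164, 0.0102], [0.7004, -0.0141, 0.0054]]
target [[0.663, -0.0187, 0.0063]]
 t 30.34 p [ 0.4419 -0.0339  0.2001] F [-0.4  0.2  0.6] gap 0.449 gf 0.0
```

View pics/finv.png

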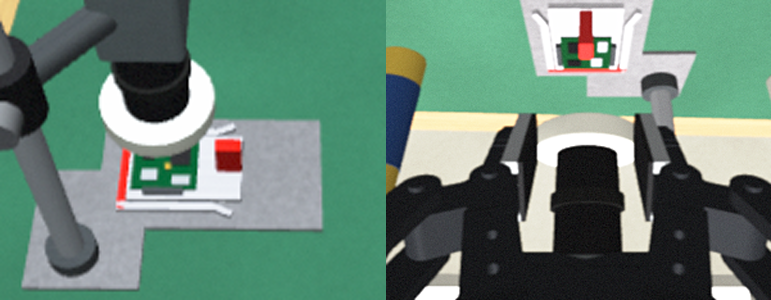

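```bash
python3 - <<'E'
from h import *
o=ori(ST[1],T,-1)
def fx(F):
    p=env.get_obs()["eef_pos"]; d=np.array(p[:2])-F[0]; return d@[np.cos(F[1]),np.sin(F[1])]
env.set_gripper(0,20)
env.line_to(at(ST,-.125,0,.08),ori=o,v=.2)
env.line_to(at(ST,-.10,0,.021),v=.12); st("behind")
print(env.line_to(at(ST,-.070,0,.021),v=.02,max_force=5)); st("nudge"); print("carrier nudge x",fx(ST))
env.line_to(at(ST,-.12,0,.06),v=.15); env.line_to([.44,-.03,.2],v=.25)
env.move_ptp(at(DK,-.10,0,.12),ori(DK[1],0,-1))
env.line_to(at(DK,-.10,0,.024),v=.15); st("behind")
print(env.line_to(at(DK,-.072,0,.024),v=.02,max_force=5)); st("nudge"); print("scraper nudge x",fx(DK))
env.line_to(at(DK,-.11,0,.04),v=.15); env.line_to(at(DK,-.12,0,.2),v=.25); st("clear")
s=env.get_image("scene"); cv2.imwrite("pics/end.png",cv2.resize(s[110:384,120:400],None,fx=2.1,fy=2.1,interpolation=2))
E
```

```text
behind t 32.39 p [ 0.5616 -0.0268  0.0217] F [-0.2 -0.   0.2] gap 0.003 gf 0.0
True
nudge t 33.42 p [ 0.5825 -0.0253  0.0203] F [ 0.1 -0.2  0.3] gap -0.001 gf 0.0
carrier nudge x -0.07914107529179132
behind t 36.77 p [0.4617 0.2717 0.0249] F [ 0.4 -1.   0.8] gap 0.001 gf 0.0
True
nudge t 37.73 p [0.4793 0.2753 0.0233] F [0.1 0.4 0.5] gap 0.002 gf 0.0
scraper nudge x -0.08128916731365234
clear t 38.89 p [0.441  0.2681 0.1988] F [ 0.5 -0.4 -0.2] gap -0.0 gf 0.0
```

View pics/end.png

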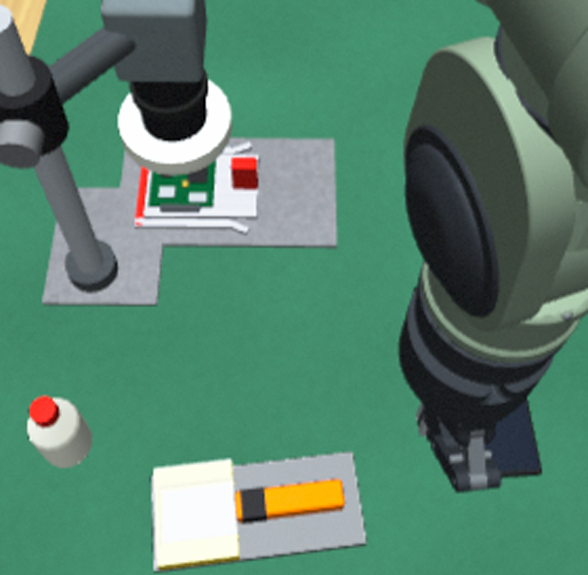

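```bash
python3 -c "
from bench import env
print(env.finish_job())"
```

```text
the job is handed in; nothing more can be done
None
```

The job is handed in, with about 39 of the 61 s used: the scraper is parked with its blade in the guard and handle on the ledge, and then the carrier was slid between the rails to the end stop. I nudged each home once more by force; nothing showed the head being knocked or the can, bottle, tin or phone moved, though I did not measure those four again at the end.

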